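# Move the finished file over to the right-hand hanging rack and close it up

## Robot

A 7-joint arm with a two-finger parallel gripper is mounted at the origin on a cart in front of the work surface, level with it; the furniture and walls round the work are solid. World frame = base frame: x ahead of the robot, y to its left, z up, the work surface at z = 0. Lengths are in m, angles in rad, forces in N, time in s.
With the tool pointing down it reaches from about 0.35 to 0.9 m from the base axis. Payload 19.9 kg.
Tool frame: the origin (TCP) lies between the finger pads; the fingertips stand 19 mm ahead of it and the grasp point (between the pads) is the TCP; z points along the fingers, y is the direction in which the jaws open and shut (so a half turn about z gives the same grasp; the last joint's range is limited). The gripper opens to 94 mm and grips with 3 to 60 N. Pads are 16 mm wide; open, the fingers measure 119 mm over their backs; the gripper's body (75 mm by 177 mm) begins 78 mm behind the grasp point.
Start: joints at [0.654, 0.417, -0.01, 1.614, 0.005, 1.111, -0.053], TCP at [0.48, -0.401, 0.202] pointing down, gripper open.
Joint ranges: [-2.81, 2.81], [-0.39, 2.02], [-1.27, 1.25], [0.06, 2.57], [-1.19, 4.33], [0.19, 2], [-2.82, 2.82]. Speed limits (rad/s): [1.89, 1.89, 2.39, 2.39, 3.01, 3.01, 3.01].

## Interface

Orientations are given as a 3x3 rotation matrix whose columns are the frame's x, y, z axes.
In Python, from rig import robot gives the robot as it stands. Calls block until the motion is done:
- robot.move_ptp(position, orientation): joint-space move of the TCP to a pose.
- robot.move_linear(position, velocity=0.15, frame=None, threshold=None): straight line of the TCP; frame=None keeps the orientation; velocity is the mean speed in m/s. With threshold (N) it stops when the force on the tool has changed by that much, and returns True; else False.
- robot.goto_joints(angles): joint-space move.
- robot.gripper_to(opening): finger opening in m; the grip force is fixed at half the most; returns when the fingers have stopped.
- robot.pause(seconds).
- robot.ik(position, orientation): joint angles nearest the present ones, or None.
- robot.get_state(): the state.
- robot.grab_frame(name): name is "side" or "top" or "wrist"; returns the picture (384x512x3 uint8, red, green, blue); there is no depth.
- robot.camera_info(name): a dict with "fx", "fy", "cx", "cy" (pixels), "rvec" (rotation vector, rad) and "tvec" (3), from world to camera coordinates, as OpenCV has them. Camera axes: x right, y down, z forward; pixel columns grow to the right and rows downward; lengths in m; the calibration is good to about 2 mm. A picture is of the moment at which its call begins: read the wrist's pose just before it. camera_info takes no time and is no camera call; for the wrist camera it gives the pose at the moment of the call.
A pose or a line that the arm cannot do raises robot.PlanningError and nothing moves.
- robot.sign_off(): hands the job in, once; it reports no verdict.
The state is a dict: "time": time; "qpos": joint angles; "joint_vel": joint speeds; "effort": joint torques, N m; "ee_pos": TCP position; "tool_rot": TCP orientation; "force": force on the tool from outside, world axes, zero at the start; "moment": the same for the moment, N m; "opening": finger opening in m.
Only numpy, scipy, OpenCV 4.12 (cv2) and the standard library are available. Lean on these libraries where they do the work, as an engineer would, in place of code of your own. Each camera call takes 0.05 s, during which the arm holds its last target.

## Task

The orange hanging file is finished: move it from the left-hand rack to the right-hand one. Push the green file there back along its rails, together with the sliding follower plate behind it, to make room at the end nearer the left-hand rack; lift the orange file off and hang it by both hooks in that space; then push the follower plate forward until both files stand snug against the end stops. Leave the blue file hanging where it is, and do not knock over or shift the hole punch, the calculator or the glue stick.

Things in the scene. Friction and masses are not known exactly. Their poses are not given: they have to be found in the camera images.
- work_rack: Left rack of dark steel wire, fixed. Origin on the desk under its middle. Two 6 mm rails run along its y at x = -92 and +92 mm, tops at z = 118 mm; at y = -78 and +78 mm posts rise past them as end stops to z = 138 mm. Ends open between the rails; thin floor wires below z = 12 mm. Orange and blue files hang 27 to 39 mm either side of the middle, bars along x, in either order.
- done_rack: Right rack, fixed, same shape, sizes and axes as the left one. Its +y end is the end nearer the left rack; there the files are to stand against the two end stops. The green file hangs near that end at first; the follower plate is behind it (-y side).
- done_end (a point): Middle between the two end stops of the right rack's +y end, at rail-top height (118 mm), on the stops' inner faces (y = +75 mm in the rack). A file pushed home touches the stops with its hooks, its own origin then 6 mm short of this point.
- orange_file: Rigid orange file, about 0.18 kg. Origin: middle of its top bar at the level where the hooks sit on the rails (z = 118 mm hung); x along the bar, y through its thickness. Pocket 156 mm (x) by 16 (y), from 6 mm above to 95 mm below. Hooks at x = -92 and +92 mm, 12 mm thick (y), open downwards, lips 12 mm deep, 4 mm play each side of the rail. Same either way round.
- orange_tab (a point): Middle of the orange file's grip tab, on its bar, 30 mm above the file's origin. The tab is 50 mm long (file's x), 10 mm thick (y), from 8 to 45 mm above the file's origin; pinch it from above across its thickness.
- blue_file: Blue file, shape and origin as the orange one but its tab is at x = +48 mm. Hangs on the left rack and must stay there.
- green_file: Green file, shape and origin as the orange one but its tab is at x = +48 mm. Hangs on the right rack, 3 to 11 mm short of the +y end stops. Slides if pushed at the middle of its pocket near rail height (1 to 2 N, and 1.5 N more once it pushes the follower).
- follower (a joint): Slide of the follower plate: 0 fully back (-y end of the right rack), 0.107 m fully forward (+y). 1.5 N friction holds it where it is left; push it directly or through the green file. 0.094 m when both files are snug against the end stops.
- follower_face (a point): Middle of the follower's front (+y) face at rail-top height, at y = joint - 49 mm in the right rack, axes as the rack's. Aluminium plate 150 mm wide, from 57 mm below to 14 mm above this point.
- follower_grip (a point): Middle of the rear (-y) side of the follower's black push grip, 13 mm behind its front face and 35 mm above rail tops. The grip is 64 mm wide (x), 12 mm thick, up to 48 mm above the rail tops; push here towards +y to close up.
- hole_punch: Two-hole punch with a red lever, 98 x 105 x 61 mm, standing on the desk behind the racks; origin under its middle.
- calculator: White desk calculator, 128 x 78 x 14 mm, lying to the right of the racks; origin under its middle.
- glue_stick: Yellow glue stick with a red cap, 27 mm thick, 94 mm tall, standing behind and to the right of the right rack; origin under its middle.

How it is judged:
By the outcome, as a careful person would: the job done as asked, in the order asked, and still so for the second after the job is handed in, with the robot touching nothing.
It also fails if it takes over 64 s, if anything falls off the work surface, if the arm or the gripper's body presses on something with over 40 N, if the wrist force passes 120 N, or if a joint passes its speed limit or range.

## Working session

There is one attempt and no reset: what is moved stays moved. The work goes in short steps, each a Python script; the robot and the scene stay as the last script left them, time stands still between calls to the robot, and variables do not carry over. Pictures are saved under pics/ and viewed, and the job is handed in when it is done.

```bash
ls; mkdir -p pics; python3 - <<'E'
from rig import robot
import cv2
for n in ["side","top","wrist"]:
    i=robot.camera_info(n); print(n,i)
    im=robot.grab_frame(n); cv2.imwrite(f"pics/a_{n}.png",cv2.resize(im[:,:,::-1],(800,600),interpolation=cv2.INTER_CUBIC))
s=robot.get_state(); print(s)
E
```

```text
pics
side {'fx': 443.06936866258076, 'fy': 443.06936866258076, 'cx': 260.2959322043608, 'cy': 193.7835296185478, 'rvec': array([ 1.94989937, -0.29427839,  0.19635412]), 'tvec': array([-0.54726309,  0.18426999,  1.07694486])}
top {'fx': 435.81198234574174, 'fy': 435.81198234574174, 'cx': 252.3668399765519, 'cy': 189.2840400586609, 'rvec': array([ 2.15059233, -2.14984864,  0.13063144]), 'tvec': array([0.03972092, 0.58541635, 1.29934629])}
wrist {'fx': 317.5789085917626, 'fy': 317.5789085917626, 'cx': 258.23954526261394, 'cy': 195.4829659792272, 'rvec': array([-2.74523902,  0.99484338,  0.11691699]), 'tvec': array([-0.62513973, -0.02484885,  0.38909486])}
{'time': 0.15, 'qpos': array([ 0.65449832,  0.41783825, -0.01029524,  1.61398445,  0.00469198,
        1.11068007, -0.05300252]), 'joint_vel': array([ 8.54136649e-05, -2.08795897e-03, -1.87526954e-03, -2.47166743e-03,
        2.56603864e-04,  4.70762268e-04, -8.51670806e-04]), 'effort': array([-2.30621932e-03, -8.51537132e+01,  6.38032760e-01, -4.26141930e+01,
       -4.88306489e-02,  1.71057408e-02,  1.28304509e-04]), 'ee_pos': array([ 0.47942599, -0.40055927,  0.20168978]), 'tool_rot': array([[ 6.41156253e-01,  7.67410018e-01, -7.23891864e-04],
       [ 7.67410356e-01, -6.41156053e-01,  5.11658471e-04],
       [-7.14758136e-05, -8.83575141e-04, -9.99999607e-01]]), 'force': array([-0.44490985, -0.58166616,  0.4305786 ]), 'moment': array([-0.03562102, -0.06546702, -0.03268873]), 'opening': 0.09417435064296445}
```

View pics/a_side.png

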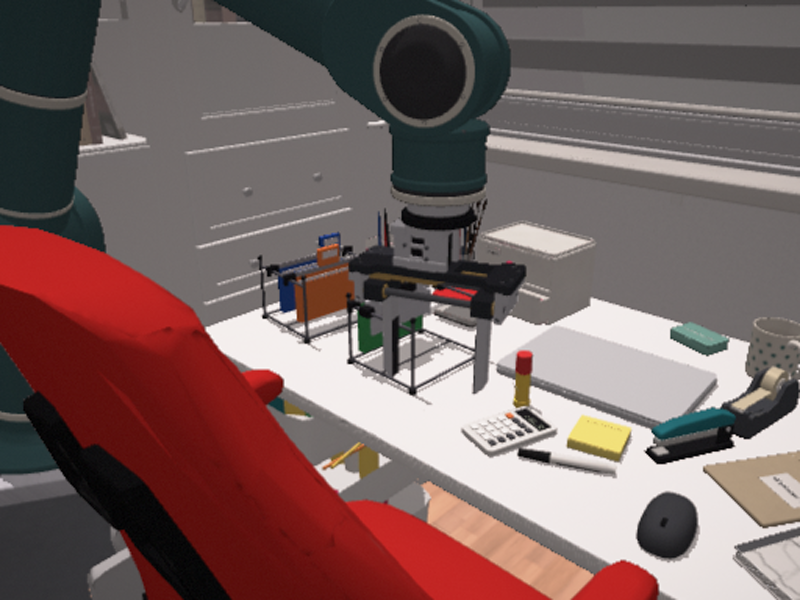

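View pics/a_top.png

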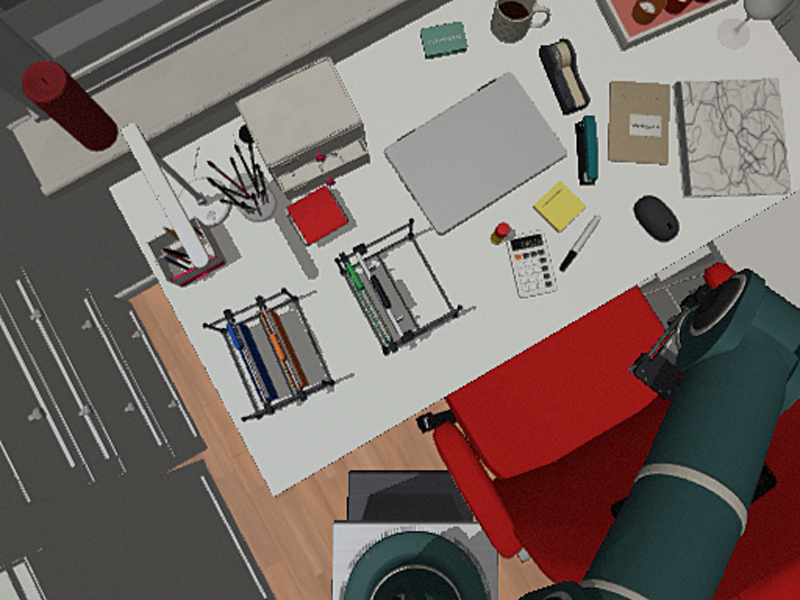

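View pics/a_wrist.png

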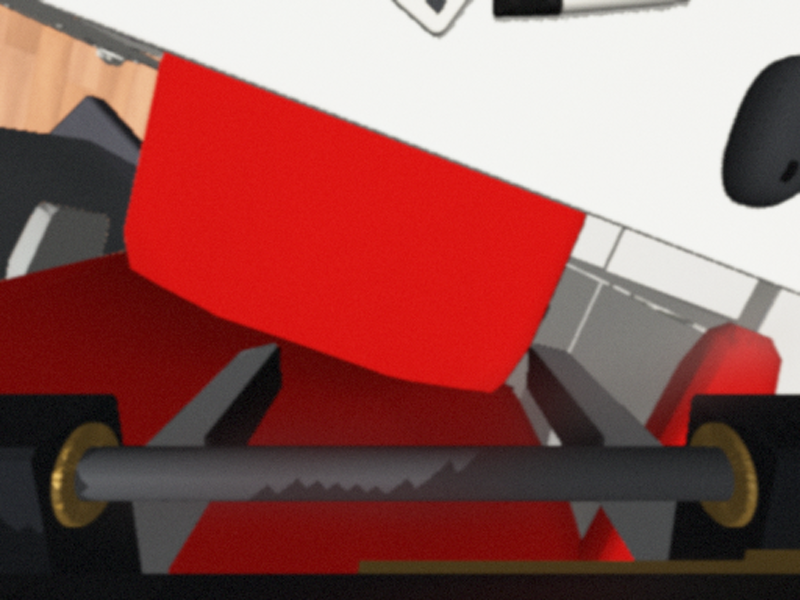

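```bash
cat > h.py <<'E'
from rig import robot
import numpy as np, cv2
def K(i): return np.array([[i['fx'],0,i['cx']],[0,i['fy'],i['cy']],[0,0,1.]])
def back(i,uv,z):
    R=cv2.Rodrigues(i['rvec'])[0]; c=-R.T@i['tvec']
    d=R.T@np.linalg.inv(K(i))@np.array([uv[0],uv[1],1.]); return c+d*(z-c[2])/d[2]
def proj(i,P): return cv2.projectPoints(np.atleast_2d(np.array(P,float)),i['rvec'],i['tvec'],K(i),None)[0][:,0]
def crop(im,x0,y0,x1,y1,s,name,pts=None):
    c=cv2.resize(im[y0:y1,x0:x1,::-1],None,fx=s,fy=s,interpolation=cv2.INTER_CUBIC)
    for k in range(x0,x1,10):
        cv2.putText(c,str(k),(int((k-x0+.5)*s),8),0,.3,(0,0,255)); cv2.line(c,(int((k-x0+.5)*s),10),(int((k-x0+.5)*s),14),(0,0,255))
    for k in range(y0,y1,10):
        cv2.putText(c,str(k),(0,int((k-y0+.5)*s)+3),0,.3,(0,0,255)); cv2.line(c,(22,int((k-y0+.5)*s)),(26,int((k-y0+.5)*s)),(0,0,255))
    if pts is not None:
        for p in pts: cv2.circle(c,(int((p[0]-x0+.5)*s),int((p[1]-y0+.5)*s)),2,(255,0,255),-1)
    cv2.imwrite(name,c)
E
python3 - <<'E'
from h import *
im=robot.grab_frame("top"); np.save("top0.npy",im)
crop(im,125,180,225,272,8,"pics/b1.png"); crop(im,205,130,305,230,6,"pics/b2.png")
E
```

```text
(no output)
```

View pics/b1.png

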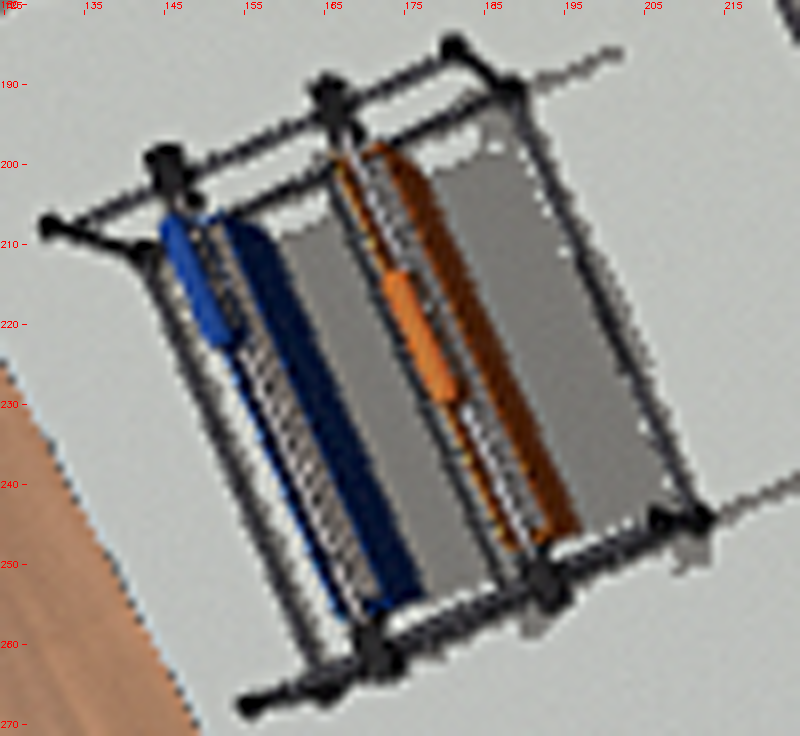

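View pics/b2.png

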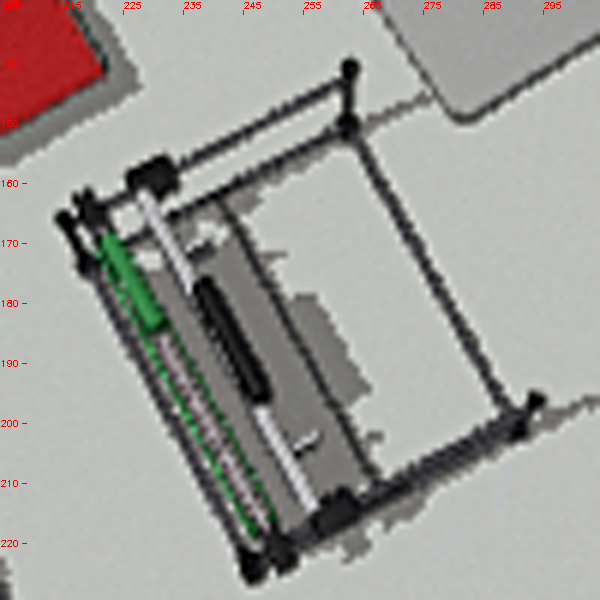

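```bash
cat > rack.py <<'E'
from h import *
from scipy.optimize import least_squares
i=robot.camera_info("top")
P=lambda sx,sy,z:(sx*.092,sy*.078,z)
def W(p,L):
    L=np.atleast_2d(np.array(L,float)); c,s=np.cos(p[2]),np.sin(p[2])
    return np.c_[p[0]+c*L[:,0]-s*L[:,1],p[1]+s*L[:,0]+c*L[:,1],L[:,2]]
def fit(obj,px,p0):
    f=lambda p:(proj(i,W(p,obj))-px).ravel()
    r=least_squares(f,p0); print("fit",r.x, "res\n",f(r.x).reshape(-1,2).round(1)); return r.x
im=np.load("top0.npy")
s8=lambda x,y:(125+x/8-.5,180+y/8-.5); s6=lambda x,y:(205+x/6-.5,130+y/6-.5)
# image-up side = rack +x ? TL = (+x,+y)
obj=[P(1,1,.138),P(1,-1,.138),P(-1,1,.138),P(-1,-1,.138),P(1,1,0.003),P(1,-1,0.003),P(-1,1,.003),P(-1,-1,.003)]
wpx=np.array([s8(50,227),s8(453,47),s8(250,705),s8(660,518),s8(140,255),s8(512,90),s8(325,690),s8(700,518)])
dobj=[obj[k] for k in (0,1,3,4,5,7)]
dpx=np.array([s6(63,218),s6(349,68),s6(537,400),s6(90,265),s6(347,127),s6(517,430)])
if __name__=="__main__":
    c=back(i,(252,189),0); print("img center",c, "cam", -cv2.Rodrigues(i['rvec'])[0].T@i['tvec'])
    a=back(i,s8(330,380),0.06); b=back(i,s6(300,320),0.06); print(a,b)
    d0=back(i,s8(142,255),0)-back(i,s8(512,90),0); yaw=np.arctan2(-d0[0],d0[1]);
    w=fit(obj,wpx,[a[0],a[1],yaw]); d=fit(dobj,dpx,[b[0],b[1],yaw])
    rails=lambda p:np.r_[proj(i,W(p,obj)),proj(i,W(p,[(x,y,.118) for x in(-.092,.092) for y in(-.075,0,.075)]))]
    crop(im,125,180,225,272,8,"pics/c1.png",rails(w)); crop(im,205,130,305,230,6,"pics/c2.png",rails(d))
E
python3 rack.py
```

```text
img center [0.591306   0.04141418 0.        ] cam [0.41210631 0.02843272 1.36453318]
[0.46887988 0.29864404 0.06      ] [0.60223669 0.03330051 0.06      ]
fit [0.46862568 0.27500732 0.42807066] res
 [[-0.4 -0.2]
 [-0.1 -0.4]
 [-0.2  0.1]
 [-0.   0.1]
 [ 0.7  0.1]
 [-0.2  0.2]
 [ 0.5 -0.1]
 [-0.2  0.2]]
fit [0.59601326 0.03321729 0.49785094] res
 [[ 0.1  0.2]
 [ 0.3 -0.3]
 [ 0.2  0.1]
 [-0.4  0.1]
 [-0.   0. ]
 [-0.2 -0. ]]
```

```bash
cat >> h.py <<'E'
WR=np.array([0.46862568,0.27500732,0.42807066]); DR=np.array([0.59601326,0.03321729,0.49785094])
def loc(p,P):
    c,s=np.cos(p[2]),np.sin(p[2]); d=np.asarray(P)[:2]-p[:2]; return np.array([c*d[0]+s*d[1],-s*d[0]+c*d[1],P[2]])
def wor(p,L):
    c,s=np.cos(p[2]),np.sin(p[2]); return np.array([p[0]+c*L[0]-s*L[1],p[1]+s*L[0]+c*L[1],L[2]])
E
python3 - <<'E'
from h import *
from rack import s8,s6
i=robot.camera_info("top")
for n,uv,z in [("otab a",s8(397,272),.163),("otab b",s8(443,400),.163),("oHook top",s8(330,100),.121),("oHook bot",s8(543,580),.121),
  ("btab a",s8(175,222),.163),("btab b",s8(222,340),.163),("bh",s8(167,170),.121),("bh2",s8(378,655),.121)]:
    print(n,loc(WR,back(i,uv,z)).round(4))
for n,uv,z in [("gtab a",s6(112,240),.163),("gtab b",s6(155,325),.163),("gh",s6(90,210),.121),("gh2",s6(280,550),.121),
  ("fgrip a",s6(205,285),.166),("fgrip b",s6(260,397),.166),("f slide",s6(153,175),.12),("f slide2",s6(335,508),.12)]:
    print(n,loc(DR,back(i,uv,z)).round(4))
E
```

```text
otab a [ 0.0218 -0.0318  0.163 ]
otab b [-0.0253 -0.0289  0.163 ]
oHook top [ 0.095  -0.0283  0.121 ]
oHook bot [-0.0938 -0.0301  0.121 ]
btab a [0.0697 0.0315 0.163 ]
btab b [0.0252 0.0324 0.163 ]
bh [0.096 0.035 0.121]
bh2 [-0.0937  0.0334  0.121 ]
gtab a [0.0672 0.063  0.163 ]
gtab b [0.0222 0.0642 0.163 ]
gh [0.0933 0.0647 0.121 ]
gh2 [-0.0949  0.0622  0.121 ]
fgrip a [0.0272 0.035  0.166 ]
fgrip b [-0.031   0.0375  0.166 ]
f slide [0.0942 0.0298 0.12  ]
f slide2 [-0.0898  0.0296  0.12  ]
```

```bash
cat >> h.py <<'E'
def RD(a):
    c,s=np.cos(a),np.sin(a); return np.array([[-s,c,0],[c,s,0],[0,0,-1.]])
def st(tag=""):
    s=robot.get_state(); print(tag,"t",round(s['time'],2),"p",s['ee_pos'].round(4),"locD",loc(DR,s['ee_pos']).round(4),"locW",loc(WR,s['ee_pos']).round(4),"F",s['force'].round(1),"op",round(s['opening'],4),"j7",round(s['qpos'][6],2)); return s
E
python3 - <<'E'
from h import *
for n,r,L,offs in [("push",DR,(0,.105,.12),0),("pinch",WR,(0,-.03,.148),np.pi/2),("place",DR,(0,.045,.148),np.pi/2),("fol",DR,(0,-.04,.148),0)]:
    for f in (0,np.pi):
        for dz in (0,.12):
            q=robot.ik(wor(r,L)+[0,0,dz],RD(r[2]+offs+f)); print(n,round(f),dz,wor(r,L).round(3),None if q is None else np.round(q,2))
i=robot.camera_info("top")
print(back(i,(155,128),.0),back(i,(155,128),.2),back(i,(131,168),.3))
E
```

```text
push 0 0 [0.546 0.125 0.12 ] [ 0.14  0.45 -0.53  1.84  0.28  0.93 -0.02]
push 0 0.12 [0.546 0.125 0.12 ] [ 0.14  0.31 -0.52  1.72  0.16  1.16  0.08]
push 3 0 [0.546 0.125 0.12 ] [-1.07  0.65  1.08  1.88 -0.67  1.03 -2.34]
push 3 0.12 [0.546 0.125 0.12 ] [-1.1   0.44  1.09  1.76 -0.42  1.2  -2.54]
pinch 0 0 [0.481 0.248 0.148] [ 0.08  0.43 -0.77  1.86  0.35  1.    1.16]
pinch 0 0.12 [0.481 0.248 0.148] [ 0.13  0.29 -0.81  1.72  0.22  1.22  1.27]
pinch 3 0 [0.481 0.248 0.148] [-0.19  0.36 -0.42  1.87  0.17  0.95 -1.83]
pinch 3 0.12 [0.481 0.248 0.148] [-0.12  0.24 -0.48  1.73  0.12  1.2  -1.78]
place 0 0 [0.575 0.073 0.148] [ 0.33  0.47 -0.66  1.77  0.33  1.02  1.61]
place 0 0.12 [0.575 0.073 0.148] [ 0.35  0.35 -0.67  1.63  0.22  1.24  1.7 ]
place 3 0 [0.575 0.073 0.148] [-0.04  0.4  -0.18  1.78  0.08  0.97 -1.32]
place 3 0.12 [0.575 0.073 0.148] [-0.01  0.29 -0.21  1.65  0.06  1.21 -1.31]
fol 0 0 [ 0.615 -0.002  0.148] [ 0.24  0.48 -0.38  1.68  0.2   1.02  0.29]
fol 0 0.12 [ 0.615 -0.002  0.148] [ 0.25  0.37 -0.39  1.55  0.15  1.25  0.33]
fol 3 0 [ 0.615 -0.002  0.148] [-0.18  0.46  0.18  1.7  -0.09  1.   -2.61]
fol 3 0.12 [ 0.615 -0.002  0.148] [-0.14  0.35  0.12  1.56 -0.04  1.23 -2.65]
[0.78967678 0.35427648 0.        ] [0.73433617 0.30651747 0.2       ] [0.60461419 0.33935073 0.3       ]
```

```bash
python3 - <<'E'
from h import *
R=RD(DR[2])
robot.move_ptp(wor(DR,(0,.105,.25)),R); st("above")
robot.move_linear(wor(DR,(0,.105,.12)),velocity=.15); st("down")
im=robot.grab_frame("top"); crop(im,200,130,300,230,6,"pics/d1.png")
im=robot.grab_frame("side"); cv2.imwrite("pics/d2.png",cv2.resize(im[100:300,130:400,::-1],None,fx=2.9,fy=2.9,interpolation=2))
E
```

```text
above t 2.12 p [0.5462 0.1241 0.2498] locD [-0.0003  0.1036  0.2498] locW [ 0.008  -0.1695  0.2498] F [0.4 0.2 0.4] op 0.0941 j7 0.08
down t 3.14 p [0.5464 0.1256 0.1208] locD [0.0005 0.1049 0.1208] locW [ 0.0087 -0.1682  0.1208] F [0.3 0.8 0.2] op 0.0939 j7 0.01
```

View pics/d1.png

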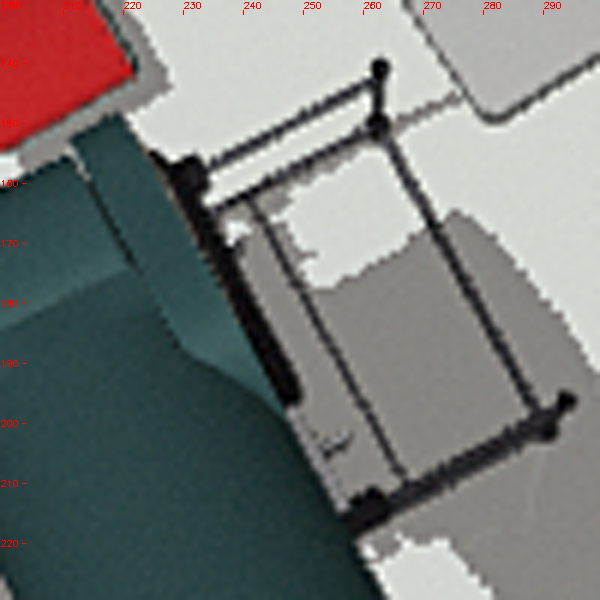

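View pics/d2.png

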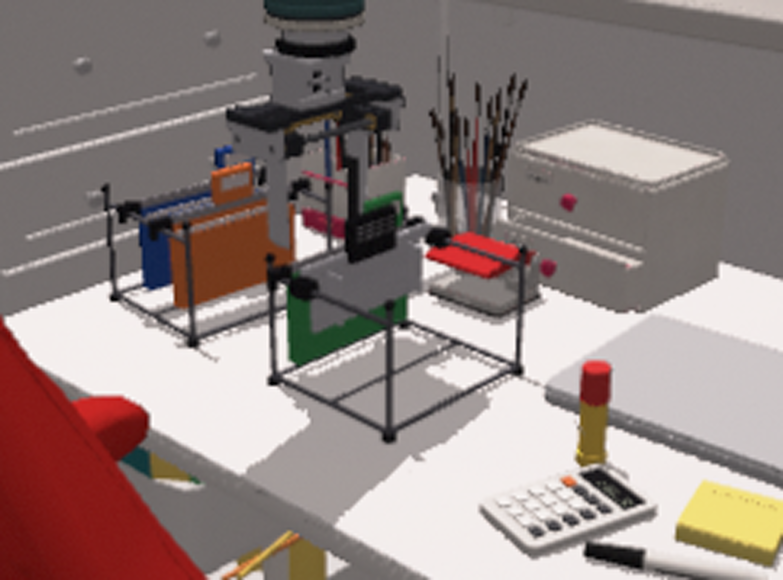

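```bash
python3 - <<'E'
from h import *
for y in (.075,.048,.020):
    r=robot.move_linear(wor(DR,(0,y,.12)),velocity=.05,threshold=25); st(f"push {y} {r}")
    if r: break
im=robot.grab_frame("side"); cv2.imwrite("pics/e2.png",cv2.resize(im[100:300,130:400,::-1],None,fx=2.9,fy=2.9,interpolation=2))
E
```

```text
push 0.075 False t 3.99 p [0.5601 0.0992 0.12  ] locD [-1.00e-04  7.52e-02  1.20e-01] locW [ 0.0102 -0.1979  0.12  ] F [ 1.  -0.7  0.4] op 0.0938 j7 0.06
push 0.048 False t 4.68 p [0.573  0.075  0.1198] locD [-0.0003  0.0477  0.1198] locW [ 0.0119 -0.2252  0.1198] F [1.  0.2 0.3] op 0.0939 j7 0.11
push 0.02 False t 5.39 p [0.5863 0.0505 0.1198] locD [-0.0002  0.0198  0.1198] locW [ 0.0139 -0.2531  0.1198] F [ 0.1  0.2 -0.8] op 0.0942 j7 0.15
```

View pics/e2.png

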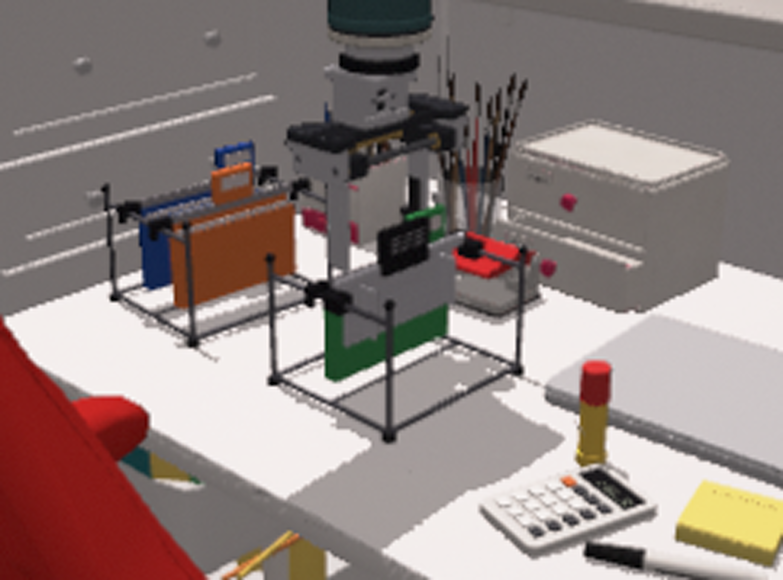

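```bash
python3 - <<'E'
from h import *
robot.move_linear(wor(DR,(0,.045,.12)),velocity=.15)
robot.move_linear(wor(DR,(0,.045,.28)),velocity=.2)
robot.gripper_to(.05)
robot.move_ptp(wor(WR,(0,-.03,.27)),RD(WR[2]+np.pi/2)); st("above orange")
im=robot.grab_frame("wrist"); cv2.imwrite("pics/f_w.png",cv2.resize(im[:,:,::-1],(800,600)))
np.save("wr.npy",im)
im=robot.grab_frame("top"); np.save("top1.npy",im); crop(im,205,130,305,230,6,"pics/f_t.png")
E
```

```text
above orange t 8.57 p [0.4816 0.247  0.27  ] locD [0.0016 0.2424 0.27  ] locW [ 2.00e-04 -3.09e-02  2.70e-01] F [ 0.3 -0.4 -0.3] op 0.0502 j7 1.26
```

View pics/f_w.png

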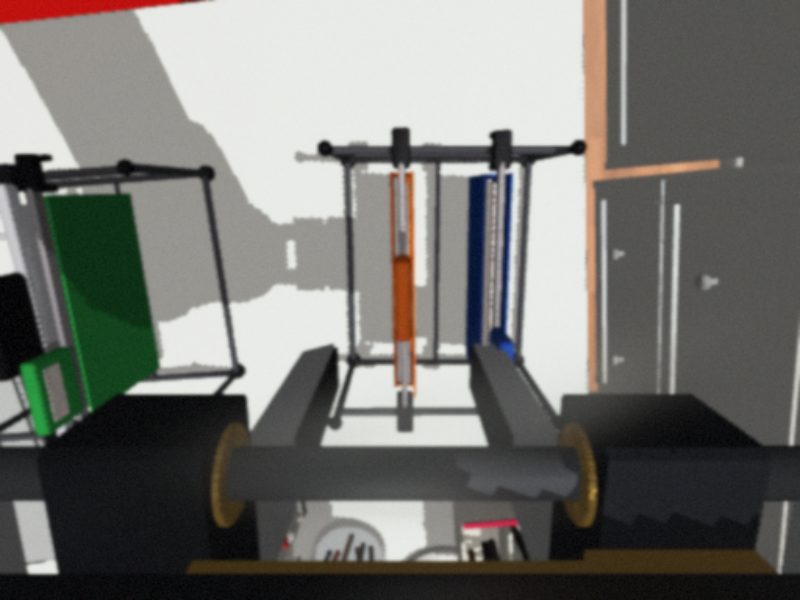

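View pics/f_t.png

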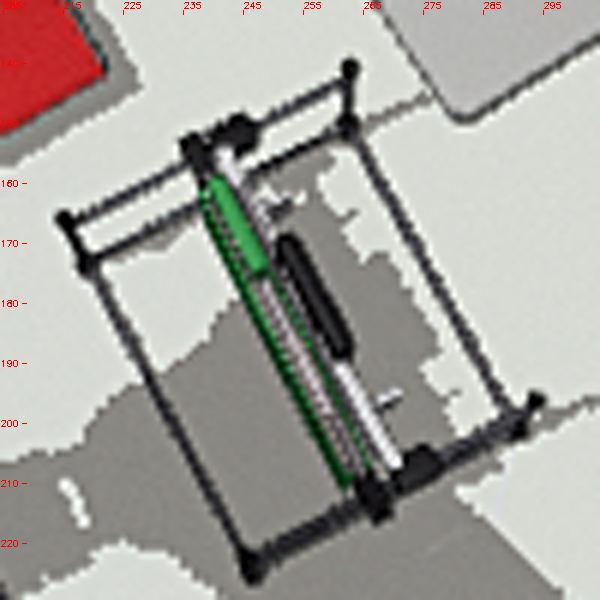

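```bash
python3 - <<'E'
from h import *
from rack import s6
i=robot.camera_info("top"); w=robot.camera_info("wrist")
for n,uv,z in [("gtab a",s6(215,180),.163),("gtab b",s6(262,272),.163),("gh",s6(195,150),.121),("gh2",s6(377,500),.121)]:
    print(n,loc(DR,back(i,uv,z)).round(4))
for n,uv,z in [("hook-",(401,145),.121),("hook+",(404,412),.121),("tab-",(401,257),.163),("tab+",(402,341),.163),("post --",(325,148),.138),("post-+",(579,147),.138),("post+-",(335,422),.138)]:
    print(n,loc(WR,back(w,np.array(uv)*.64,z)).round(4))
E
```

```text
gtab a [0.0693 0.0073 0.163 ]
gtab b [0.0204 0.0087 0.163 ]
gh [0.0951 0.0061 0.121 ]
gh2 [-0.096   0.0103  0.121 ]
hook- [-0.0929 -0.0331  0.121 ]
hook+ [ 0.0915 -0.0316  0.121 ]
tab- [-0.027  -0.0331  0.163 ]
tab+ [ 0.0245 -0.0327  0.163 ]
post -- [-0.09  -0.079  0.138]
post-+ [-0.0902  0.0748  0.138 ]
post+- [ 0.0908 -0.0792  0.138 ]
```

```bash
python3 - <<'E'
from h import *
r=robot.move_linear(wor(WR,(-.001,-.031,.149)),velocity=.12,threshold=15); st(f"down {r}")
if not r:
    robot.gripper_to(.0); st("grip")
    im=robot.grab_frame("wrist"); cv2.imwrite("pics/g_w.png",cv2.resize(im[:,:,::-1],(800,600)))
E
```

```text
down False t 9.83 p [0.4809 0.2466 0.1496] locD [0.0008 0.2425 0.1496] locW [-0.0006 -0.0309  0.1496] F [-0.9 -0.2 -1.4] op 0.0498 j7 1.16
grip t 10.53 p [0.4806 0.2464 0.149 ] locD [0.0004 0.2424 0.149 ] locW [-0.001 -0.031  0.149] F [-0.2 -0.4  1.4] op 0.0097 j7 1.16
```

View pics/g_w.png

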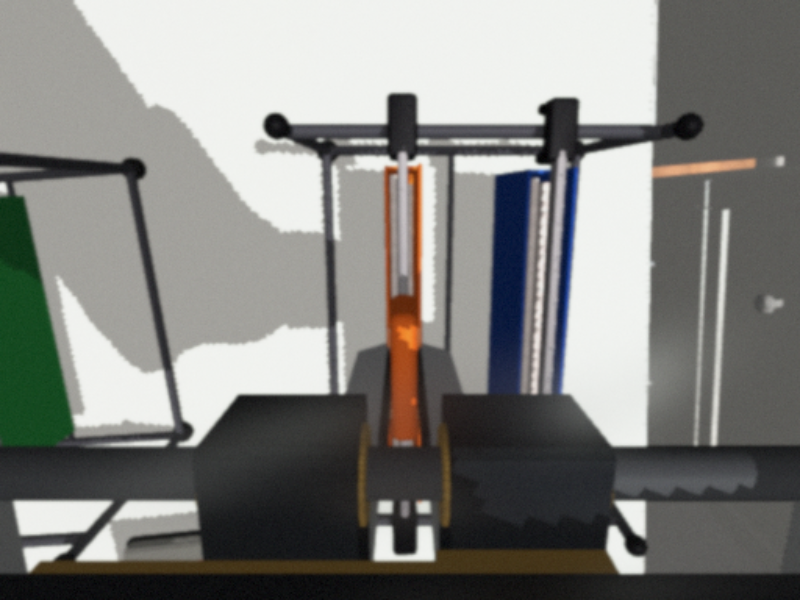

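```bash
python3 - <<'E'
from h import *
robot.move_linear(wor(WR,(-.001,-.031,.20)),velocity=.1); st("lift1")
robot.move_linear(wor(WR,(-.001,-.031,.315)),velocity=.2); st("lift")
robot.move_linear(wor(DR,(-.001,.048,.315)),velocity=.15,frame=RD(DR[2]+np.pi/2)); s=st("over")
for n in ("wrist","side","top"):
    im=robot.grab_frame(n); np.save(f"{n}_h.npy",im)
    if n=="wrist": w=robot.camera_info("wrist"); np.save("winfo.npy",w); cv2.imwrite("pics/h_w.png",cv2.resize(im[:,:,::-1],(800,600)))
    if n=="side": cv2.imwrite("pics/h_s.png",cv2.resize(im[80:280,130:400,::-1],None,fx=2.9,fy=2.9,interpolation=2))
    if n=="top": crop(im,125,130,305,272,4.4,"pics/h_t.png")
E
```

```text
lift1 t 11.24 p [0.4804 0.2461 0.1996] locD [1.000e-04 2.423e-01 1.996e-01] locW [-0.0013 -0.0312  0.1996] F [-0.1 -0.  -2.6] op 0.0097 j7 1.21
lift t 11.97 p [0.4802 0.246  0.3136] locD [-1.000e-04  2.423e-01  3.136e-01] locW [-0.0015 -0.0312  0.3136] F [ 0.1 -0.1 -2.9] op 0.0095 j7 1.29
over t 13.42 p [0.5719 0.0758 0.3151] locD [-0.0009  0.0489  0.3151] locW [ 0.0113 -0.2241  0.3151] F [ 0.4 -0.4 -2.3] op 0.01 j7 1.69
```

View pics/h_w.png

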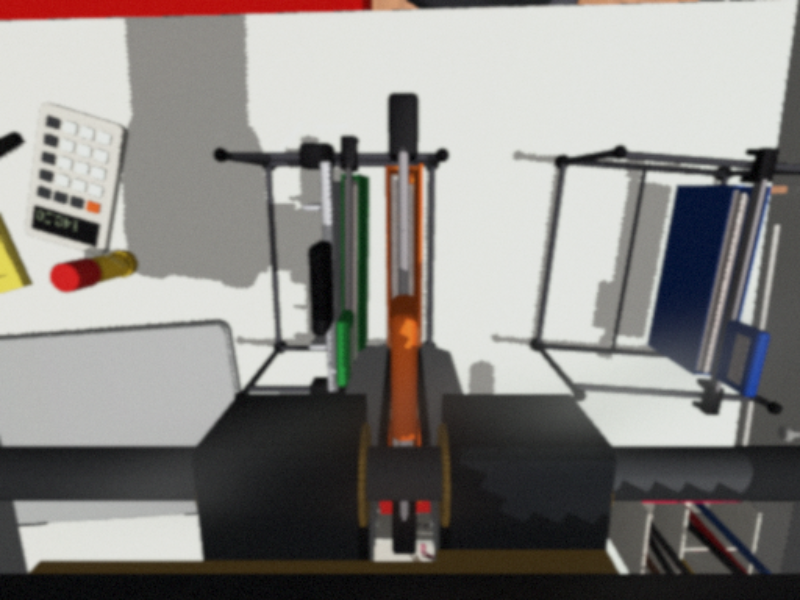

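View pics/h_s.png

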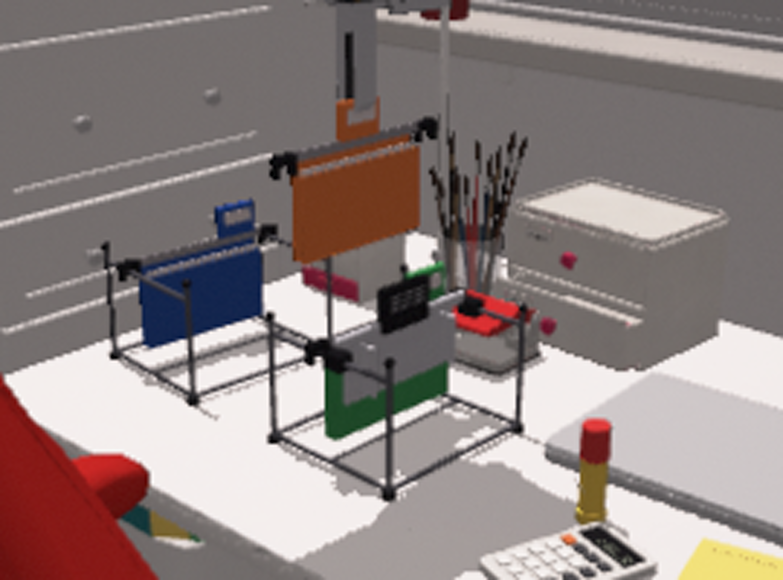

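View pics/h_t.png

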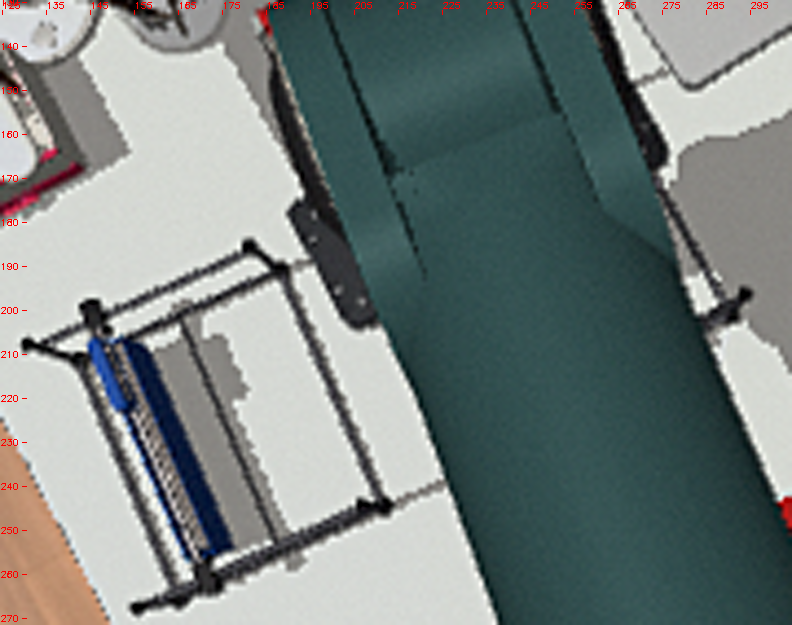

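```bash
python3 - <<'E'
from h import *
s=robot.get_state(); w=robot.camera_info("wrist")
Rc=cv2.Rodrigues(w['rvec'])[0]; c=-Rc.T@w['tvec']; T=s['tool_rot']; Rt=T.T@Rc.T; ct=T.T@(c-s['ee_pos'])
print("cam in tool",ct.round(4))
def intool(uv,depth): # depth along tool z rel TCP
    d=Rt@np.linalg.inv(K(w))@np.array([uv[0]*.64,uv[1]*.64,1]); return ct+d*(depth-ct[2])/d[2]
for n,uv,dz in [("pinch post--",(276,126),.149-.138),("pinch post-+",(688,125),.149-.138),("now post--",(221,155),.3151-.138),("now post-+",(442,155),.3151-.138),
   ("hook tip",(402,97),.026),("hook now tip",(403,95),.026),("pinch +- post",(64,560),.011),("pinch ++",(637,546),.011),("orange bar far",(402,165),.02),("hook in",(403,155),.026)]:
    print(n,intool(uv,dz).round(4))
E
```

```text
cam in tool [ 0.067  -0.0004 -0.1826]
pinch post-- [ 0.0889 -0.0477  0.011 ]
pinch post-+ [0.0894 0.1043 0.011 ]
now post-- [ 0.0887 -0.1276  0.1771]
now post-+ [0.0888 0.026  0.1771]
hook tip [ 0.1015 -0.0012  0.026 ]
hook now tip [ 0.1022 -0.0008  0.026 ]
pinch +- post [-0.0989 -0.1557  0.011 ]
pinch ++ [-0.0911  0.1053  0.011 ]
orange bar far [ 0.0755 -0.0012  0.02  ]
hook in [ 0.0796 -0.0008  0.026 ]
```

```bash
python3 - <<'E'
from h import *
T=lambda z:wor(DR,(0.0,.048,z))
r=robot.move_linear(T(.20),velocity=.12,threshold=12); st(f"a {r}")
if not r:
    r=robot.move_linear(T(.17),velocity=.06,threshold=8); st(f"b {r}")
if not r:
    im=robot.grab_frame("side"); cv2.imwrite("pics/i_s.png",cv2.resize(im[110:250,150:340,::-1],None,fx=4,fy=4,interpolation=2))
    im=robot.grab_frame("wrist"); cv2.imwrite("pics/i_w.png",cv2.resize(im[:,:,::-1],(800,600)))
E
```

```text
a False t 14.68 p [0.5735 0.0755 0.2007] locD [0.0004 0.0479 0.2007] locW [ 0.0126 -0.225   0.2007] F [-0.1  0.6 -1.9] op 0.0098 j7 1.63
b False t 15.32 p [0.5732 0.0755 0.17  ] locD [1.00e-04 4.81e-02 1.70e-01] locW [ 0.0123 -0.2249  0.17  ] F [-0.8 -0.  -1.5] op 0.0093 j7 1.61
```

View pics/i_s.png

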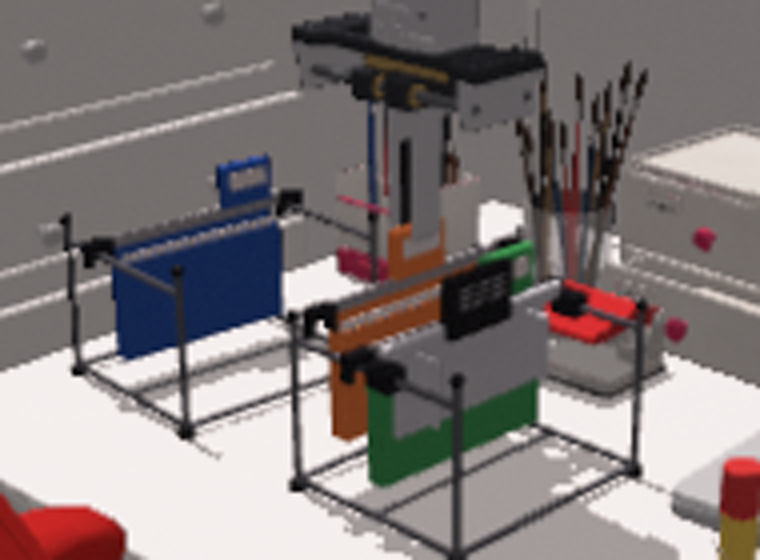

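View pics/i_w.png

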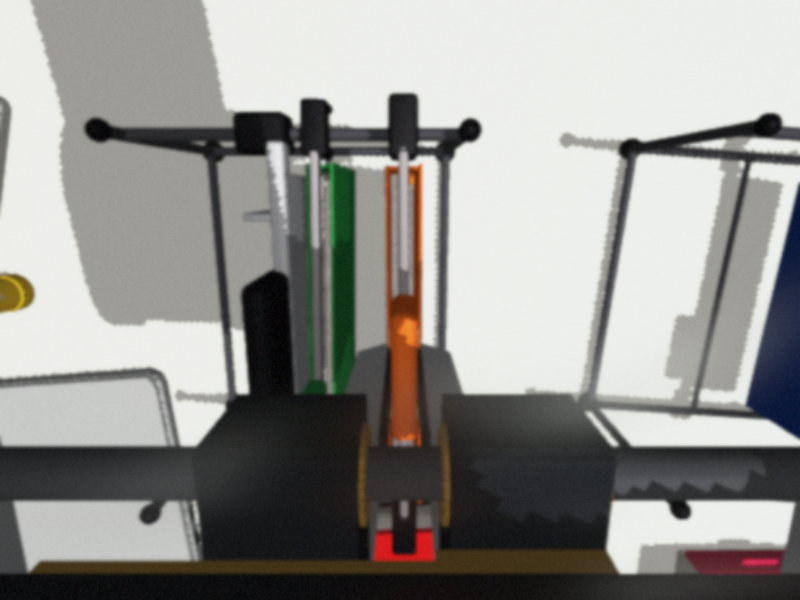

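Orange is between the stop posts (471,128) and the green file (315,130). Its hook at (403,125) is centred over the rail, so I'll lower it.

```bash
python3 - <<'E'
from h import *
T=lambda z:wor(DR,(0.0,.048,z))
r=robot.move_linear(T(.1475),velocity=.02,threshold=4.5); s=st(f"c {r}")
im=robot.grab_frame("side"); cv2.imwrite("pics/j_s.png",cv2.resize(im[110:250,150:340,::-1],None,fx=4,fy=4,interpolation=2))
im=robot.grab_frame("wrist"); cv2.imwrite("pics/j_w.png",cv2.resize(im[:,:,::-1],(800,600)))
E
```

```text
c True t 16.4 p [0.573  0.0754 0.1489] locD [-1.000e-04  4.800e-02  1.489e-01] locW [ 0.0121 -0.225   0.1489] F [-2.  -0.3  7.5] op 0.0098 j7 1.59
```

View pics/j_s.png

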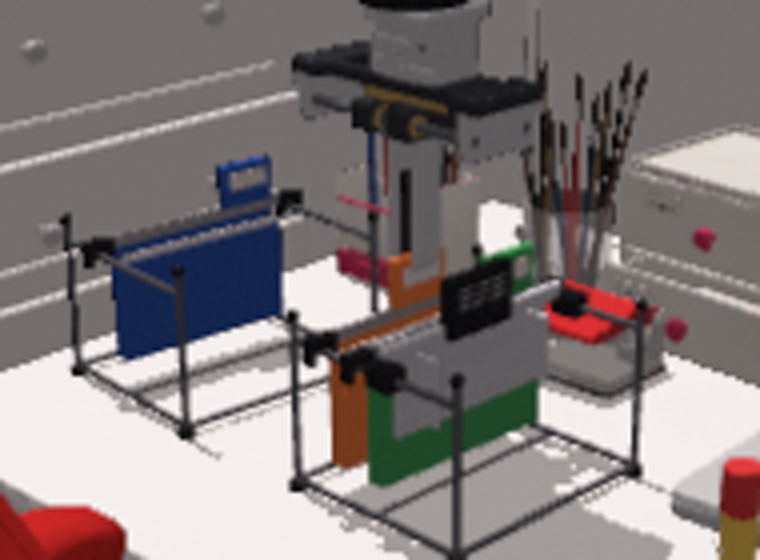

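View pics/j_w.png

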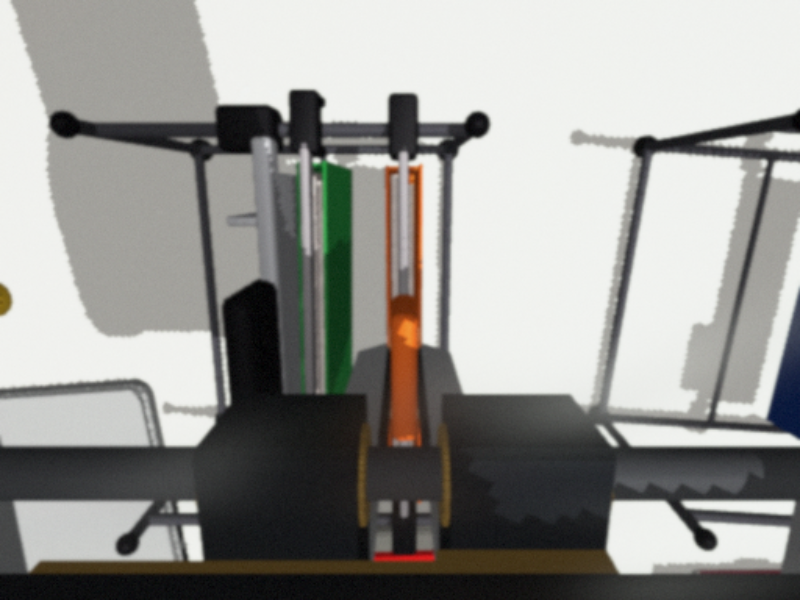

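```bash
python3 - <<'E'
from h import *
robot.gripper_to(.035); st("rel")
robot.move_linear(wor(DR,(0,.048,.27)),velocity=.12); st("up")
robot.gripper_to(0.0)
robot.move_linear(wor(DR,(0,-.055,.27)),velocity=.15); st("beh")
im=robot.grab_frame("wrist"); cv2.imwrite("pics/k_w.png",cv2.resize(im[:,:,::-1],(800,600)))
im=robot.grab_frame("side"); cv2.imwrite("pics/k_s.png",cv2.resize(im[110:250,150:340,::-1],None,fx=4,fy=4,interpolation=2))
E
```

```text
rel t 17.09 p [0.5725 0.0752 0.1482] locD [-0.0006  0.0481  0.1482] locW [ 0.0115 -0.2249  0.1482] F [-0.1 -0.3 -0.4] op 0.0352 j7 1.59
up t 18.26 p [0.5728 0.0753 0.2693] locD [-0.0003  0.0481  0.2693] locW [ 0.0119 -0.2249  0.2693] F [ 0.  -0.6 -0.1] op 0.0348 j7 1.67
beh t 19.77 p [ 0.622  -0.014   0.2701] locD [ 0.0003 -0.0539  0.2701] locW [ 0.0196 -0.3266  0.2701] F [0.4 0.4 0.7] op 0.0004 j7 1.82
```

View pics/k_w.png

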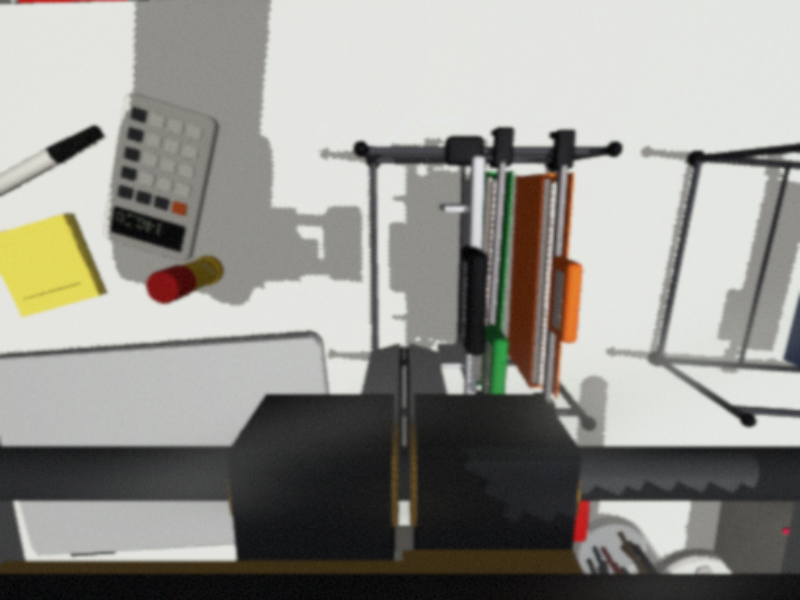

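View pics/k_s.png

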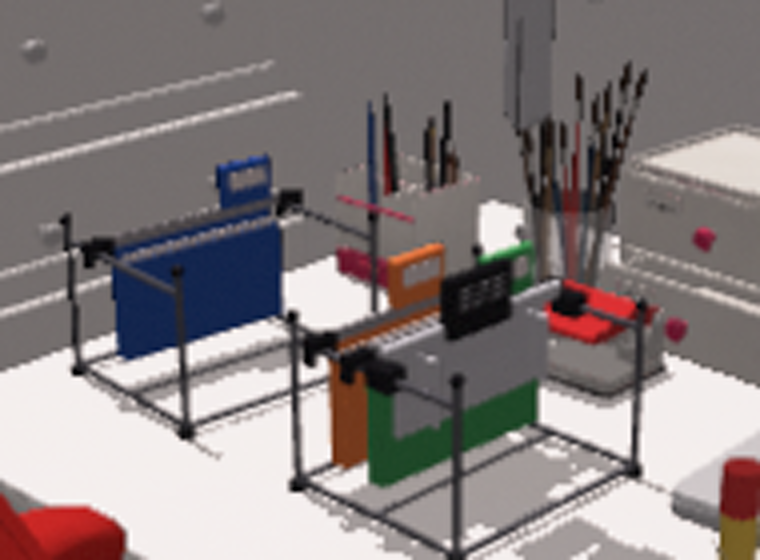

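```bash
python3 - <<'E'
from h import *
r=robot.move_linear(wor(DR,(0,-.055,.155)),velocity=.15,threshold=15); st(f"down {r}")
if not r:
    r=robot.move_linear(wor(DR,(0,.008,.155)),velocity=.04,threshold=15); st(f"push {r}")
if not r:
    r=robot.move_linear(wor(DR,(0,.030,.155)),velocity=.02,threshold=14); st(f"push2 {r}")
im=robot.grab_frame("side"); cv2.imwrite("pics/l_s.png",cv2.resize(im[110:250,150:340,::-1],None,fx=4,fy=4,interpolation=2))
im=robot.grab_frame("wrist"); cv2.imwrite("pics/l_w.png",cv2.resize(im[:,:,::-1],(800,600)))
E
```

```text
down False t 20.79 p [ 0.6227 -0.0149  0.1559] locD [ 0.0005 -0.0551  0.1559] locW [ 0.0199 -0.3278  0.1559] F [ 0.3 -0.1  0.5] op 0.0004 j7 1.76
push False t 22.52 p [0.5923 0.0401 0.155 ] locD [0.     0.0079 0.155 ] locW [ 0.015 -0.265  0.155] F [ 1.8 -2.5  1.7] op 0.0005 j7 1.66
push2 True t 23.23 p [0.5865 0.0507 0.1553] locD [0.     0.0199 0.1553] locW [ 0.0141 -0.253   0.1553] F [ 1.1 -1.9  5.4] op 0.0005 j7 1.64
```

View pics/l_s.png

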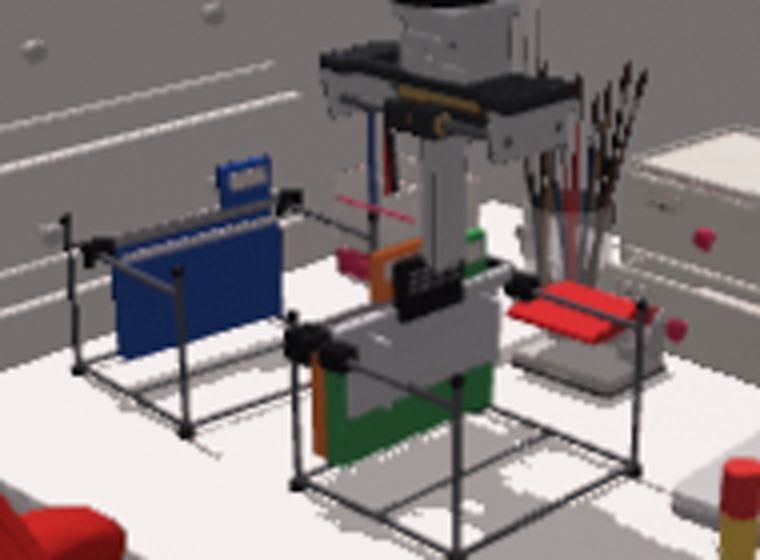

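View pics/l_w.png

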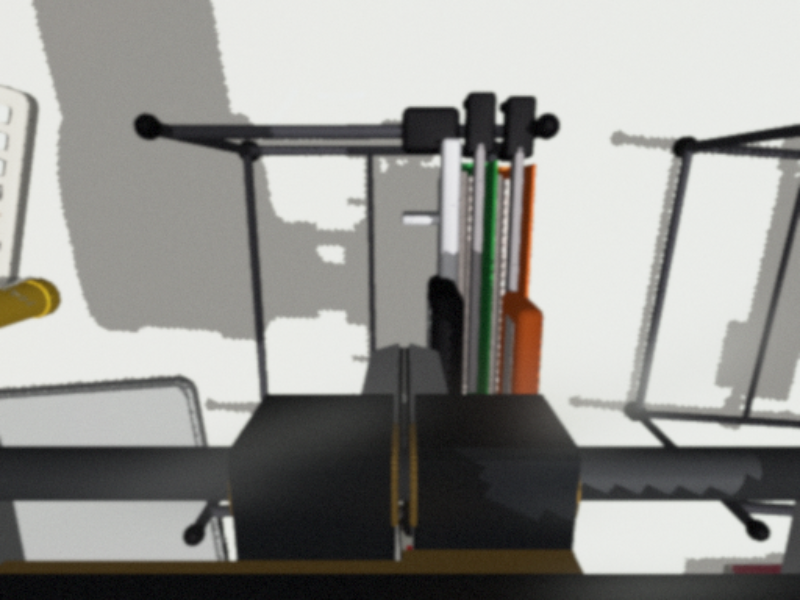

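```bash
python3 - <<'E'
from h import *
r=robot.move_linear(wor(DR,(0,.026,.155)),velocity=.015,threshold=16); st(f"push3 {r}")
robot.pause(.2); st("settle")
robot.move_linear(wor(DR,(0,-.02,.155)),velocity=.1)
robot.move_linear(wor(DR,(0,-.02,.28)),velocity=.2); st("up")
robot.move_ptp([.45,-.3,.35],RD(DR[2]-.9+np.pi/2)); st("away")
im=robot.grab_frame("top"); np.save("top2.npy",im); crop(im,205,130,305,230,6,"pics/m_t.png"); crop(im,125,130,325,272,4,"pics/m_t2.png")
im=robot.grab_frame("side"); cv2.imwrite("pics/m_s.png",cv2.resize(im[110:290,140:390,::-1],None,fx=3.2,fy=3.2,interpolation=2))
E
```

```text
push3 True t 23.65 p [0.5865 0.0507 0.1554] locD [-0.      0.0199  0.1554] locW [ 0.0141 -0.253   0.1554] F [ 1.6 -2.9  4.2] op 0.0004 j7 1.64
settle t 23.85 p [0.5865 0.0507 0.1553] locD [-0.      0.0199  0.1553] locW [ 0.0141 -0.253   0.1553] F [ 1.2 -2.7  5.3] op 0.0007 j7 1.64
up t 25.18 p [0.605  0.0157 0.2789] locD [-0.0004 -0.0197  0.2789] locW [ 0.0165 -0.2926  0.2789] F [0.3 0.3 0.5] op 0.0004 j7 1.77
away t 26.52 p [ 0.4508 -0.2988  0.3497] locD [-0.2862 -0.2224  0.3497] locW [-0.2545 -0.5146  0.3497] F [0.1 0.1 0.3] op 0.0006 j7 1.61
```

View pics/m_t.png

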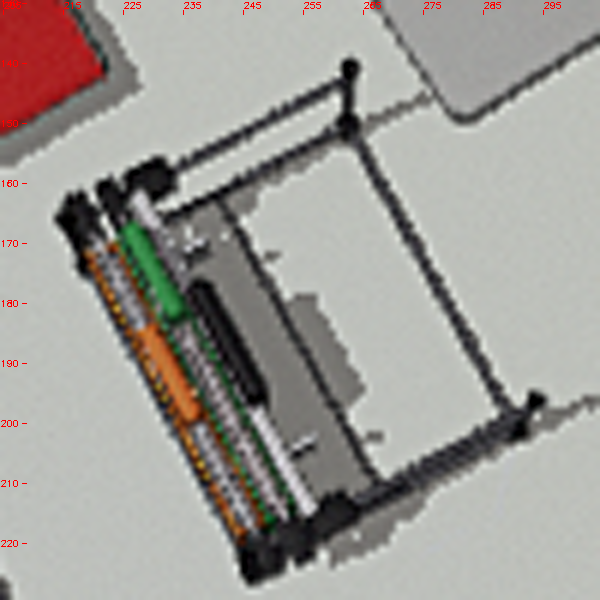

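View pics/m_s.png

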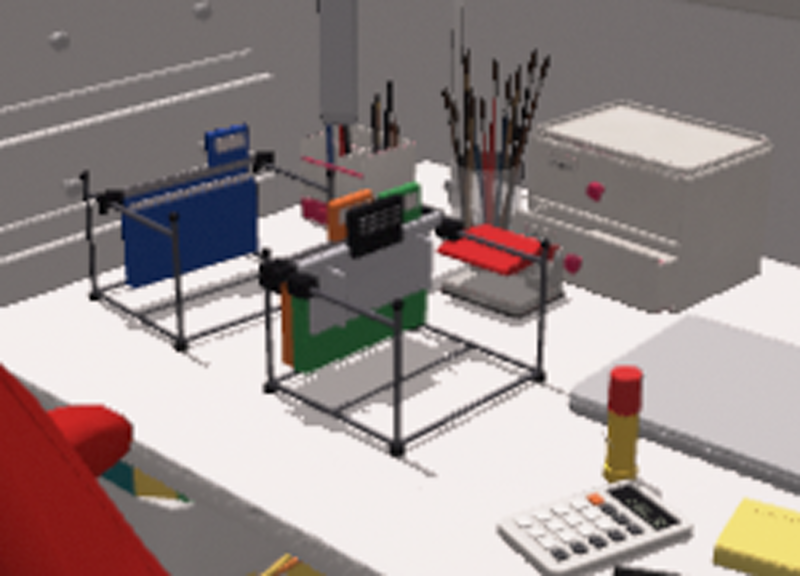

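View pics/m_t2.png

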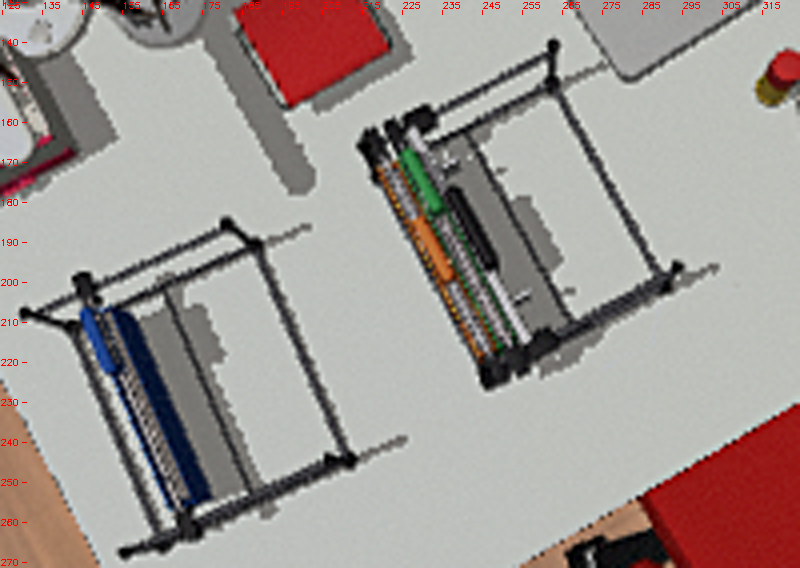

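```bash
python3 - <<'E'
from h import *
from rack import s6
i=robot.camera_info("top")
for n,uv,z in [("o tab a",s6(147,328),.163),("o tab b",s6(192,418),.163),("gtab a",s6(132,227),.163),("gtab b",s6(178,313),.163),("gh",s6(108,197),.121),("gh2",s6(300,545),.121),
  ("fgrip a",s6(203,285),.166),("fgrip b",s6(258,397),.166)]:
    print(n,loc(DR,back(i,uv,z)).round(4))
a=np.load("top0.npy").astype(int);b=np.load("top2.npy").astype(int); d=np.abs(a-b).max(2)
for n,(x0,y0,x1,y1) in dict(blue=(125,190,160,265),punch=(180,115,226,160),calc=(320,140,362,195),glue=(310,138,330,160)).items(): 
    D=d[y0:y1,x0:x1]; print(n,(D>40).sum(),D.mean().round(2))
st()
E
```

```text
o tab a [0.0228 0.0681 0.163 ]
o tab b [-0.0242  0.0696  0.163 ]
gtab a [0.0681 0.0519 0.163 ]
gtab b [0.0221 0.0522 0.163 ]
gh [0.0948 0.054  0.121 ]
gh2 [-0.0973  0.0527  0.121 ]
fgrip a [0.0277 0.0358 0.166 ]
fgrip b [-0.0305  0.0383  0.166 ]
blue 0 2.4
punch 2 2.99
calc 0 2.42
glue 1 2.88
 t 26.62 p [ 0.4508 -0.2988  0.3497] locD [-0.2862 -0.2224  0.3497] locW [-0.2545 -0.5147  0.3497] F [-0.6 -0.6 -0.6] op 0.0005 j7 1.61
```

Orange sits at about y = 0.069 and green at about 0.053, which matches the snug positions. Nothing else moved, so I'm handing in.

```bash
python3 -c "
from rig import robot
print(robot.sign_off())"
```

```text
the job is handed in; nothing more can be done
None
```

The orange file now hangs on the right-hand rack by both hooks, in front of the green file. The follower plate is pushed up behind them, so both files stand against the +y end stops. I handed the job in at about 27 s on the robot's clock, with the arm well clear; it reported no verdict.

**What I did:** I pushed the green file and follower back, lifted the orange file off by its tab and hung it in the space. I then pushed the follower forward until the force limit tripped. A second, harder push tripped at the same spot.

**Last checks (top camera, good to about 2 mm):**

| Item | Measured (rack y, mm) | Expected when snug (mm) |
|---|---|---|
| Orange file | about 69 | 69 |
| Green file | about 52–54 | 53 |
| Follower grip, middle | about 37 | 38 |

- **Hooks:** the arm's height when the orange file's hooks took the weight matched its height when I gripped the file on the left rack (149 mm both times). The side view showed the hooks seated on the rails.
- **Other items:** the areas around the blue file, hole punch, calculator and glue stick look the same in the top pictures from before and after.

No check failed or disagreed by more than the calibration error.

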